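# Lock the hatch of a tube warmer

## Task

The sprung hatch on top of the tube warmer stands ajar. Set your shut fingertips in the slot of its orange lock, press the hatch fully down, and with it held down turn the lock a quarter turn clockwise (seen from above) to its stop, so that the hatch stays shut when you let go. Do not pull the hatch open, and leave the flasks and the jar where they stand.

Things in the scene. Friction and masses are not known exactly. Their poses are not given: they have to be found in the camera images.
- warmer: Tube warmer fixed to the bench: white box, blue foot, 260 (its x) x 240 (its y) x 110 mm high without the hatch. Origin at the centre of its underside; x points from its front (display and blue dial, robot side) to its back, z up. The hatch, 24 mm thick, covers its whole top; shut, its top face is 134 mm above the bench.
- hatch (a joint): Opening angle of the grey hatch, rad: 0 fully down, grows as its front edge rises. A spring lifts it to about 0.09 to 0.15 (the lock then stands 17 to 28 mm higher); about 4 N down at the lock keeps it fully down; unlocked, it rises again when released. Locked, a cam tongue under the hatch holds it, with up to 0.02 rad of play.
- lock (a joint): Angle of the lock, rad: 0 unlocked (slot runs front to back, yellow stripe at the front, by the red dot), grows clockwise seen from above to a hard stop at 1.57 (locked: slot runs left to right, stripe at the warmer's +y side, by the green dot). Starts at 0 to 0.25, turns stiffly (about 0.08 N m: push near an end of the slot, the middle gives no leverage), stays where it is left.
- slot (a point): Centre of the lock's top face, on its axis: 55 mm in front of the warmer's centre, 135 mm above the bench when shut. Orange disc 100 mm across in a 104 mm round well of the hatch. A straight slot 40 mm wide, 16 mm deep, black floor, crosses it from rim to rim through the centre. x runs along the slot (yellow stripe on the -x half), z is the turning axis, up.
- flask_orange: Loose stoppered flask with orange content, 68 mm across, 149 mm high, origin at the centre of its underside, z up. Leave alone.
- flask_purple: Loose stoppered flask with purple content, 68 mm across, 149 mm high, origin at the centre of its underside, z up. Leave alone.
- jar: Loose amber jar with blue cap, 60 mm across, 90 mm high, origin at the centre of its underside, z up. Leave alone.
- hatch_front (a point): Middle of the hatch's front upper edge, 260 mm from the hinge. The hinge lies along the warmer's y axis at its back, 130 mm behind the warmer's centre, 110 mm above the bench. If the lock is turned while the hatch is up, the cam tongue meets its catch and the hatch cannot shut: turn it back, press down, turn again.

How it is judged:
At the end, for the whole second after the job is handed in: The hatch stays down by itself (opening below 0.035 rad), the lock is turned clockwise to within about 0.2 rad of its stop (joint above 1.35), and the flasks and jar stand within 30 mm of where they were (value of joint hatch below 0.035 rad and value of joint lock above 1.35 rad and distance of each of flask_orange, flask_purple, jar from where it was at the start of the episode below 0.03 m); the robot touches nothing.
It fails at once if the hatch is pulled open (above 0.3 rad) (value of joint hatch above 0.3 rad).
It fails at once if a flask or the jar is tipped, shoved or lifted (angle between any of flask_orange, flask_purple, jar's own z axis and vertical above 0.5 rad or distance of any of flask_orange, flask_purple, jar from where it was at the start of the episode above 0.03 m).
It also fails if it takes over 38 s, if anything falls off the work surface, if the arm or the gripper's body presses on something with over 40 N, if the wrist force passes 120 N, or if a joint passes its speed limit or range.

## Robot

A 7-joint arm with a two-finger parallel gripper is mounted at the origin on the work surface. World frame = base frame: x ahead of the robot, y to its left, z up, the work surface at z = 0. Lengths are in m, angles in rad, forces in N, time in s.
With the tool pointing down it reaches from about 0.425 to 0.925 m from the base axis. Payload 6.8 kg.
Tool frame: the origin (TCP) lies midway between the tips of the shut fingers; the grasp point (between the pads) lies 19 mm behind it; z points along the fingers, y is the line along which they close (so a half turn about z gives the same grasp; the last joint's range is limited). The gripper opens to 85 mm and grips with 20 to 120 N. Pads are 22 mm wide; open, the fingers measure 114 mm over their backs; the gripper's body (76 mm by 85 mm) begins 54 mm behind the grasp point. The pads swing forward as they close: fully open they stand 13 mm farther back than shut.
Start: joints at [-1.244, 0.477, 0.022, 1.555, -0.011, 1.109, -0.083], TCP at [0.284, 0.612, 0.231] pointing down, gripper open.
Joint ranges: [-2.96, 2.96], [-0.34, 2.1], [-1.41, 1.46], [0.24, 2.44], [-1.37, 4.51], [0.17, 1.92], [-2.96, 2.96]. Speed limits (rad/s): [2.39, 2.39, 3.14, 3.14, 3.14, 3.14, 3.14].

## Interface

Orientations are given as a unit quaternion [w, x, y, z].
In Python, from station import bot, eyes, ticket gives the robot as it stands.
- The arm moves only by the shell command python3 -m crank 'ROWS' [FORCE]. ROWS is text: rows parted by semicolons, each of 7 numbers parted by spaces: the shift along the tool's x, y, z in units of 0.5 m (1.0 is 0.5 m), then the turn, a rotation vector about the tool's x, y, z in units of 180 degrees (1.0 is 180 degrees), then the closure, from 0 (fully open) to 1 (shut). A call has 1 to 20 rows; each row is the pose to reach, as a shift and turn from the pose commanded when the call began, along the tool's axes at that moment, turning the shorter way round; what a row does not reach only later rows make up. A row lasts 1/10 s, in which the tool goes at most 50 mm and 8.59 degrees, less where a joint would pass 70% of its speed; a pose out of reach is approached as far as the arm can. A call with a number of a shift or a turn outside -1 to 1 is refused whole. A call with a gripper value outside its range is refused whole. The fingers move at their own pace and stop on an object; FORCE is the grip in N (left out, the last holds). Time passes only in rows, so rows that repeat a pose let the fingers close. It gives the time, the measured TCP pose, the force, the opening and the grip force at its end, in the units of the state.
- bot.get_obs(): the state, without advancing time (a new reading comes with each control period).
- eyes.read_camera(name): name is "side" or "top"; returns a dict with "image" (480x640x3 uint8, red, green, blue), "K" (3x3 intrinsics, pixels), "R" (3x3) and "t" (3): a world point X has camera coordinates R X + t. Camera axes: x right, y down, z forward; pixel columns grow to the right and rows downward; lengths in m; the calibration is good to about 2 mm. A picture is of the moment at which its call begins. There is no depth.
- ticket.hand_in(): hands the job in; it is judged then, once.
The state is a dict: "t": time; "q": joint angles; "joint_vel": joint speeds; "joint_torque": joint torques, N m; "eef_pos": TCP position; "tool_rot": TCP orientation; "contact_force": force on the tool from outside, world axes, zero at the start; "torque": the same for the moment, N m; "gripper_width": opening from 0.0 (shut) to 1.0 (fully open); "grasp_force": force on a finger pad.
Only numpy, scipy, OpenCV 4.12 (cv2) and the standard library are available. Lean on these libraries where they do the work, as an engineer would, in place of code of your own. Each camera call takes 0.05 s, during which the arm holds its last target. There are 200 camera calls.

## Working session

There is one attempt and no reset: what is moved stays moved. The work goes in short steps, Python scripts to look and compute and a shell command to move; the robot and the scene stay as the last step left them, time stands still between calls to the robot, and variables do not carry over. Pictures are saved under pics/ and viewed, at most 10 in all, crops included, and the job is handed in when it is done.

```bash
mkdir -p pics; ls; python3 - <<'E'
from station import bot, eyes
import cv2,pickle
o=bot.get_obs();print(o)
for n in("top","side"):
    d=eyes.read_camera(n);cv2.imwrite(f"pics/{n}0.png",d["image"][:,:,::-1]);pickle.dump(d,open(f"{n}0.pkl","wb"));print(n,d["K"].tolist(),d["R"].round(4).tolist(),d["t"])
E
```

```text
pics
{'t': 0.0, 'q': array([-1.24411249,  0.47778723,  0.02232626,  1.55646805, -0.01150887,
        1.10931375, -0.08310913]), 'joint_vel': array([ 0.0012171 , -0.00054581,  0.00059255,  0.00078166, -0.00154927,
        0.0004034 ,  0.00172024]), 'joint_torque': array([ 6.31270268e-04, -5.96454191e+01,  1.60826214e+00, -2.81195873e+01,
        1.25298905e-02,  9.58147575e-03, -1.00258524e-05]), 'eef_pos': array([0.28406906, 0.61164676, 0.23032709]), 'tool_rot': array([-1.38652300e-04,  2.15673651e-01,  9.76465064e-01, -9.13803764e-04]), 'contact_force': array([-0.60321388, -0.59182004, -0.07092771]), 'torque': array([ 0.0095595 , -0.00925464, -0.0051498 ]), 'grasp_force': 0.0, 'gripper_width': 1.0002663931986555}
top [[449.23410134545924, 0.0, 316.6367317833553], [0.0, 449.23410134545924, 241.28585730525458], [0.0, 0.0, 1.0]] [[0.0042, -0.9997, 0.0254], [-0.9814, -0.009, -0.1918], [0.1919, -0.0242, -0.9811]] [0.04337246 0.66506809 0.91304157]
side [[546.5782173504502, 0.0, 318.4245879833222], [0.0, 546.5782173504502, 242.7444445000503], [0.0, 0.0, 1.0]] [[-0.9592, -0.2827, 0.0009], [-0.2214, 0.749, -0.6244], [0.1758, -0.5992, -0.7811]] [0.63531183 0.17222602 0.98016408]
```

View pics/top0.png

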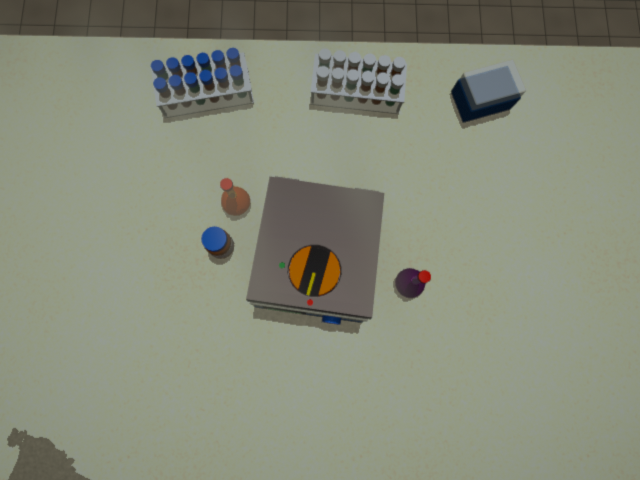

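View pics/side0.png

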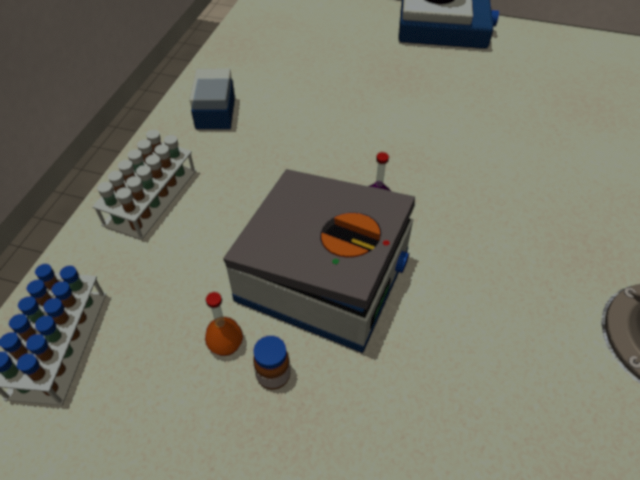

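Top view: lock disc at about (315,271), red dot (310,302), green dot (282,265), stripe from (313,273) to (308,295). Jar and orange flask stand on the +y side, the purple flask on the -y side. Side view: disc at about (351,235), red dot (387,242), green dot (335,262).

```bash
cat > h.py <<'E'
import numpy as np,cv2
def ray(d,p):
    R,t=d["R"],d["t"];v=R.T@np.linalg.inv(d["K"])@np.array([p[0],p[1],1.]);return -R.T@t,v/np.linalg.norm(v)
def tri(a,p,b,q):
    c1,v1=ray(a,p);c2,v2=ray(b,q);A=np.zeros((3,3));y=np.zeros(3);
    for c,v in((c1,v1),(c2,v2)):
        M=np.eye(3)-np.outer(v,v);A+=M;y+=M@c
    X=np.linalg.solve(A,y);M=np.eye(3)-np.outer(v1,v1);return X,np.linalg.norm(M@(X-c1))*2
def plane(d,p,z):
    c,v=ray(d,p);return c+v*(z-c[2])/v[2]
def feats(d,c,r=60):
    """lock disc ellipse, red/green dot, yellow stripe within r px of c"""
    im=d["image"];hsv=cv2.cvtColor(im,cv2.COLOR_RGB2HSV);m0=np.zeros(im.shape[:2],np.uint8);cv2.circle(m0,c,r,255,-1)
    def msk(lo,hi): return cv2.inRange(hsv,lo,hi)&m0
    o=msk((8,150,80),(19,255,255));o=cv2.morphologyEx(o,cv2.MORPH_OPEN,np.ones((2,2)))
    n,l,s,ce=cv2.connectedComponentsWithStats(o)
    keep=np.isin(l,[i for i in range(1,n) if s[i,4]>60])
    pts=np.argwhere(keep)[:,::-1].astype(np.int32);h=cv2.convexHull(pts);e=cv2.fitEllipse(h)
    out={"disc":e}
    for k,lo,hi in(("red",(0,150,100),(5,255,255)),("green",(45,100,60),(85,255,255)),("yel",(23,120,100),(35,255,255))):
        q=np.argwhere(msk(lo,hi))[:,::-1]
        out[k]=(q.mean(0),len(q)) if len(q) else None
        if k=="yel" and len(q)>5:
            out["yl"]=cv2.fitLine(q.astype(np.float32),cv2.DIST_L2,0,.01,.01).ravel(); s_=(q-out["yl"][2:])@out["yl"][:2]; out["ye"]=[out["yl"][2:]+out["yl"][:2]*x for x in(s_.min(),s_.max())]
    return out
E
python3 - <<'E'
from h import *;import pickle
a=pickle.load(open("top0.pkl","rb"));b=pickle.load(open("side0.pkl","rb"))
A=feats(a,(315,271),42);B=feats(b,(355,237),45)
print(A);print(B)
print("disc",tri(a,A["disc"][0],b,B["disc"][0]))
for k in("red","green","yel"):print(k,tri(a,A[k][0],b,B[k][0]))
for x in A["ye"]:print(plane(a,x,.145))
E
```

```text
{'disc': ((315.1915283203125, 271.0985107421875), (50.06675338745117, 51.47006607055664), 92.035888671875), 'red': (array([309.51851852, 301.88888889]), 27), 'green': (array([281.6 , 264.96]), 25), 'yel': (array([310.3943662 , 283.74647887]), 71), 'yl': array([ 2.6840296e-01, -9.6330673e-01,  3.1039438e+02,  2.8374649e+02],
      dtype=float32), 'ye': [array([307.31224308, 294.80837254]), array([313.43268035, 272.84192963])]}
{'disc': ((351.0639343261719, 235.45346069335938), (43.6810417175293, 58.94834518432617), 82.51429748535156), 'red': (array([385.70833333, 242.29166667]), 24), 'green': (array([335.33333333, 260.875     ]), 24), 'yel': (array([362.48333333, 243.7       ]), 60), 'yl': array([9.3558067e-01, 3.5311297e-01, 3.6248334e+02, 2.4370000e+02],
      dtype=float32), 'ye': [array([352.08480289, 239.77531416]), array([372.77889758, 247.5858145 ])]}
disc (array([0.58865951, 0.0525142 , 0.15005307]), np.float64(0.00025332871432380907))
red (array([0.52772978, 0.06330581, 0.16591596]), np.float64(0.00019082796540967678))
green (array([0.59902591, 0.11784595, 0.15746893]), np.float64(8.232784531893449e-05))
yel (array([0.56519306, 0.06170448, 0.14643555]), np.float64(0.0021541739475178403))
[0.54270004 0.06749707 0.145     ]
[0.58570836 0.05583701 0.145     ]
```

```bash
cat > go.py <<'E'
import numpy as np
from scipy.spatial.transform import Rotation as Ro
def rot(o): w=o["tool_rot"];return Ro.from_quat([w[1],w[2],w[3],w[0]])
YAW=-.165
ex=np.array([np.cos(YAW),np.sin(YAW),0]);ey=np.array([-ex[1],ex[0],0]);ez=np.array([0,0,1.])
Rt=Ro.from_matrix(np.c_[-ex,ey,-ez])
def row(o,P):  # shift/turn units to reach P with Rt
    R=rot(o);return (R.inv().apply(P-o["eef_pos"])/.5).round(4),((R.inv()*Rt).as_rotvec()/np.pi).round(4)
E
python3 - <<'E'
from h import *;from go import *;import pickle
from station import bot
a=pickle.load(open("top0.pkl","rb"));b=pickle.load(open("side0.pkl","rb"))
A=feats(a,(315,271),42);B=feats(b,(355,237),45)
c=plane(a,A["disc"][0],.157);c2=plane(b,B["disc"][0],.157);print(c,c2)
C=(c+c2)/2;S=C-.0047*ex;S[2]=.135;print("open",C,"shut",S)
np.save("S.npy",S)
o=bot.get_obs();P=C-.03*ex;P[2]=.25;print(P,row(o,P))
E
```

```text
[0.58764569 0.05266045 0.157     ] [0.58769524 0.05813462 0.157     ]
open [0.58767047 0.05539754 0.157     ] shut [0.5830343  0.05616952 0.135     ]
[0.55807792 0.06032511 0.25      ] (array([-0.9614, -0.7695, -0.0377]), array([-0.0005, -0.    , -0.0859]))
```

```bash
python3 -m crank '-.961 -.766 -.038 0 0 -.086 1;-.961 -.766 -.038 0 0 -.086 1;-.961 -.766 -.038 0 0 -.086 1;-.961 -.766 -.038 0 0 -.086 1;-.961 -.766 -.038 0 0 -.086 1;-.961 -.766 -.038 0 0 -.086 1;-.961 -.766 -.038 0 0 -.086 1;-.961 -.766 -.038 0 0 -.086 1;-.961 -.766 -.038 0 0 -.086 1;-.961 -.766 -.038 0 0 -.086 1;-.961 -.766 -.038 0 0 -.086 1;-.961 -.766 -.038 0 0 -.086 1;-.961 -.766 -.038 0 0 -.086 1;-.961 -.766 -.038 0 0 -.086 1;-.961 -.766 -.038 0 0 -.086 1;-.961 -.766 -.038 0 0 -.086 1;-.961 -.766 -.038 0 0 -.086 1;-.961 -.766 -.038 0 0 -.086 1' 40; python3 - <<'E'
from go import *;from station import bot
o=bot.get_obs();print(o["eef_pos"],rot(o).as_matrix().round(3),o["contact_force"],o["q"],row(o,np.array([.5587,.0622,.18])))
E
```

```text
t: 1.9
eef_pos: [0.5584, 0.0637, 0.2503]
tool_rot: [-0.0, 0.081, 0.997, 0.0]
contact_force: [0.2, -0.6, 0.3]
gripper_width: -0.0
grasp_force: 0.0
[0.55839368 0.06372829 0.25025688] [[-0.987  0.162 -0.   ]
 [ 0.162  0.987  0.   ]
 [ 0.     0.    -1.   ]] [ 0.19016151 -0.59942067  0.29266392] [-0.41245793  0.27404443  0.22953016  1.82109667 -0.07125348  1.05455585
  1.25230325] (array([-0.0011, -0.003 ,  0.1405]), array([ 0.0001, -0.0001,  0.0008]))
```

```bash
python3 -m crank '-.001 -.003 .08 0 0 0 1;-.001 -.003 .155 0 0 0 1;-.001 -.003 .155 0 0 0 1;-.001 -.003 .155 0 0 0 1' ; python3 - <<'E'
from station import eyes
import cv2,numpy as np
a=eyes.read_camera("side")["image"][170:310,260:460,::-1];b=eyes.read_camera("top")["image"][200:340,220:420,::-1]
cv2.imwrite("pics/h1.png",np.vstack([cv2.resize(x,None,fx=2.1,fy=2.1,interpolation=2) for x in(a,b)]))
E
```

```text
t: 2.3
eef_pos: [0.5589, 0.0612, 0.1731]
tool_rot: [-0.0, 0.082, 0.997, -0.0]
contact_force: [0.9, 0.0, -0.2]
gripper_width: -0.001
grasp_force: 0.0
```

View pics/h1.png

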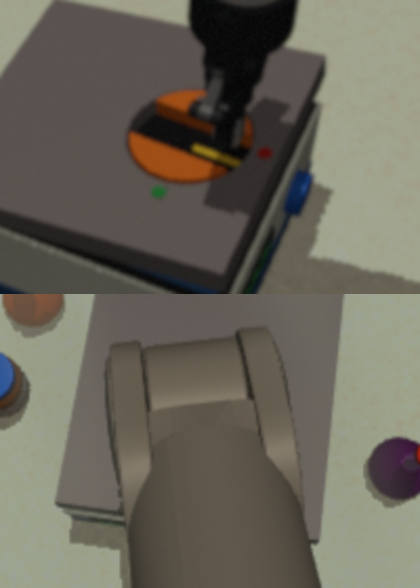

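The side crop shows the shut tips above the front half of the slot, beside the stripe. The top view is hidden by the arm. Next is a gentle descent into the slot.

```bash
python3 -m crank '0 0 .01 0 0 0 1;0 0 .02 0 0 0 1;0 0 .03 0 0 0 1;0 0 .04 0 0 0 1;0 0 .046 0 0 0 1' ; python3 - <<'E'
from station import eyes
import cv2,numpy as np
a=eyes.read_camera("side")["image"][170:310,260:460,::-1]
cv2.imwrite("pics/h2.png",cv2.resize(a,None,fx=3,fy=3,interpolation=2))
E
```

```text
t: 2.9
eef_pos: [0.5587, 0.0608, 0.1491]
tool_rot: [-0.0, 0.082, 0.997, -0.0]
contact_force: [0.1, 1.0, 0.1]
gripper_width: -0.002
grasp_force: 0.0
```

View pics/h2.png

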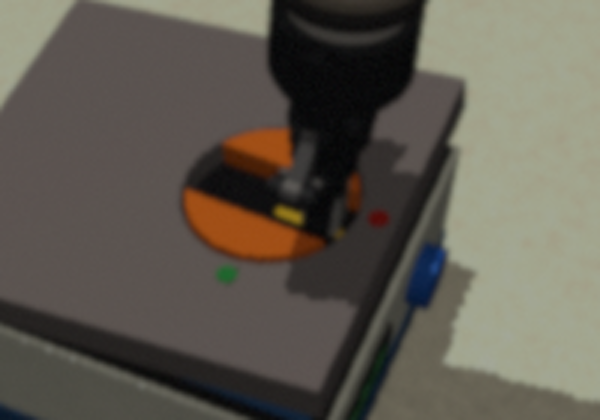

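The tips are inside the slot, covering the stripe, with no contact force. Next I press down.

```bash
python3 -m crank '.001 0 .012 0 0 0 1;.003 0 .024 0 0 0 1;.004 0 .036 0 0 0 1;.006 0 .048 0 0 0 1;.007 0 .056 0 0 0 1;.008 0 .062 0 0 0 1;.008 0 .062 0 0 0 1'
```

```text
t: 3.65
eef_pos: [0.5557, 0.0615, 0.1191]
tool_rot: [0.001, 0.082, 0.997, 0.0]
contact_force: [3.0, -0.6, 3.2]
gripper_width: 0.002
grasp_force: 1.6
```

```bash
python3 -m crank '0 0 .006 0 0 0 1;0 0 .01 0 0 0 1;0 0 .01 0 0 0 1'; python3 - <<'E'
from go import *;from station import bot
S=np.load("S.npy")-.002*ey;o=bot.get_obs();p=o["eef_pos"]-S;print("rel",p@ex,p@ey,o["contact_force"])
x0,y0=p@ex,p@ey;r=.029
for d in range(0,100,9):
    t=np.radians(d);X=np.array([-r*np.cos(t),r*np.sin(t)]);
    print(d,((-(X[0]-x0))/.5).round(3),((X[1]-y0)/.5).round(3))
E
```

```text
t: 3.95
eef_pos: [0.5559, 0.0619, 0.1183]
tool_rot: [0.001, 0.083, 0.997, 0.001]
contact_force: [-13.1, -1.9, 41.8]
gripper_width: -0.0
grasp_force: 21.2
rel -0.027665436422551856 0.003167687740438187 [-13.086912    -1.93732936  41.76305386]
0 0.003 -0.006
9 0.002 0.003
18 -0.0 0.012
27 -0.004 0.02
36 -0.008 0.028
45 -0.014 0.035
54 -0.021 0.041
63 -0.029 0.045
72 -0.037 0.049
81 -0.046 0.051
90 -0.055 0.052
99 -0.064 0.051
```

```bash
python3 -m crank '0 0 -.004 0 0 0 1;.002 .003 -.004 0 0 0 1;.001 .008 -.004 0 0 0 1;0 .012 -.004 0 0 0 1;-.002 .016 -.004 0 0 0 1;-.004 .02 -.004 0 0 0 1;-.006 .024 -.004 0 0 0 1;-.008 .028 -.004 0 0 0 1;-.011 .032 -.004 0 0 0 1;-.014 .035 -.004 0 0 0 1'
```

```text
t: 4.95
eef_pos: [0.5662, 0.0766, 0.1186]
tool_rot: [0.001, 0.083, 0.997, 0.0]
contact_force: [-4.3, -3.4, 24.6]
gripper_width: -0.001
grasp_force: 12.4
```

```bash
python3 -m crank '-.003 .003 0 0 0 0 1;-.007 .006 0 0 0 0 1;-.011 .008 0 0 0 0 1;-.015 .010 0 0 0 0 1;-.019 .012 0 0 0 0 1;-.023 .014 0 0 0 0 1;-.028 .015 0 0 0 0 1;-.032 .016 0 0 0 0 1;-.037 .017 0 0 0 0 1;-.041 .017 0 0 0 0 1'; python3 - <<'E'
from go import *;from station import bot,eyes
import cv2
S=np.load("S.npy")-.002*ey;o=bot.get_obs();p=o["eef_pos"]-S;print("rel",p@ex,p@ey,o["contact_force"])
a=eyes.read_camera("side")["image"][170:310,260:460,::-1]
cv2.imwrite("pics/h3.png",cv2.resize(a,None,fx=3,fy=3,interpolation=2))
E
```

```text
t: 5.95
eef_pos: [0.5866, 0.0826, 0.1186]
tool_rot: [0.0, 0.083, 0.997, 0.001]
contact_force: [-8.5, -2.8, 27.0]
gripper_width: -0.001
grasp_force: 18.2
rel -0.0008451098051439563 0.028677194804663464 [-8.4953702  -2.79913236 26.98877872]
```

View pics/h3.png

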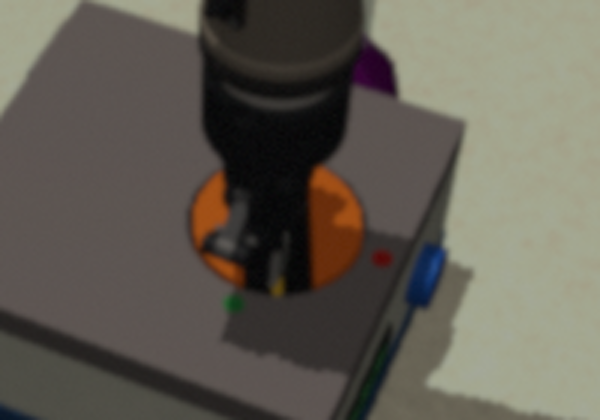

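The hatch is down and the lock has turned roughly 65-70°, with the stripe end at (278,285) near the green dot at (233,302). I keep pushing toward the back until the stop.

```bash
python3 -m crank '-.005 0 0 0 0 0 1;-.010 -.001 0 0 0 0 1;-.015 -.001 0 0 0 0 1;-.02 -.001 0 0 0 0 1;-.024 -.001 0 0 0 0 1;-.024 -.001 0 0 0 0 1'; python3 - <<'E'
from go import *;from station import bot
S=np.load("S.npy")-.002*ey;o=bot.get_obs();p=o["eef_pos"]-S;print("rel",p@ex,p@ey,o["contact_force"]@ex)
E
```

```text
t: 6.6
eef_pos: [0.5977, 0.0787, 0.1186]
tool_rot: [-0.001, 0.083, 0.997, -0.0]
contact_force: [-9.2, -4.5, 28.5]
gripper_width: 0.004
grasp_force: 19.6
rel 0.010734099771144917 0.026612826049738258 -8.336794001137331
```

```bash
python3 -m crank '-.004 0 0 0 0 0 1;-.008 0 0 0 0 0 1;-.010 0 0 0 0 0 1;-.010 0 0 0 0 0 1'; python3 - <<'E'
from go import *;from station import bot
S=np.load("S.npy")-.002*ey;o=bot.get_obs();p=o["eef_pos"]-S;print("rel",p@ex,p@ey,o["contact_force"]@ex)
E
```

```text
t: 7.0
eef_pos: [0.5985, 0.0784, 0.1184]
tool_rot: [-0.005, 0.083, 0.997, -0.0]
contact_force: [-22.4, -2.9, 38.8]
gripper_width: -0.002
grasp_force: 27.0
rel 0.011601584036929588 0.026514370472375925 -21.600159259835824
```

The hard stop is reached: a 5 mm push moved the tip only 1 mm and the force rose. I back off sideways, lift straight up and look.

```bash
python3 -m crank '.010 0 -.006 0 0 0 1;.014 0 -.012 0 0 0 1;.014 0 -.03 0 0 0 1;.014 0 -.06 0 0 0 1;.014 0 -.12 0 0 0 1;.014 0 -.2 0 0 0 1;.014 0 -.28 0 0 0 1;.014 0 -.28 0 0 0 1;.014 0 -.28 0 0 0 1'; python3 - <<'E'
from station import eyes
import cv2
a=eyes.read_camera("side")["image"][150:390,180:460,::-1]
cv2.imwrite("pics/h4.png",cv2.resize(a,None,fx=2.4,fy=2.4,interpolation=2))
E
```

```text
t: 7.9
eef_pos: [0.5968, 0.0808, 0.2573]
tool_rot: [0.001, 0.082, 0.997, 0.001]
contact_force: [0.3, -0.1, -1.0]
gripper_width: 0.003
grasp_force: 0.0
```

View pics/h4.png

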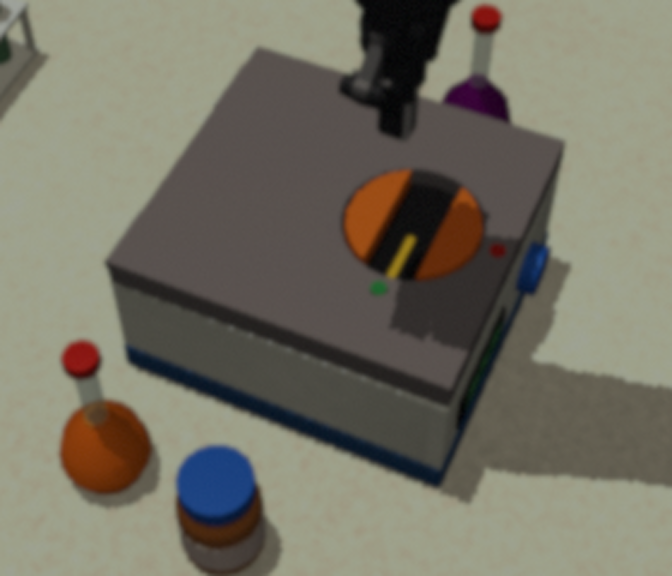

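The hatch is down, and the stripe runs from (412,238) to (392,276), by the green dot at (379,288). I compute the lock angle before handing in.

```bash
python3 - <<'E'
from h import *;from go import *;from station import eyes
b=eyes.read_camera("side");B=feats(b,(355,245),45)
e=[plane(b,x,.121) for x in B["ye"]]
d=e[0]-e[1];d=d if d@ey>0 else -d
print("lock",np.arctan2(d@ey,-d@ex), "green",plane(b,B["green"][0],.134),"red",plane(b,B["red"][0],.134),np.load("S.npy"))
E
```

```text
Traceback (most recent call last):
TypeError: 'NoneType' object is not subscriptable
```

```bash
python3 - <<'E'
from h import *;from go import *;from station import eyes
b=eyes.read_camera("side");B=feats(b,(355,245),45)
e=[plane(b,x,.121) for x in B["ye"]]
d=e[0]-e[1];d=d if d@ey>0 else -d
print("lock",np.arctan2(d@ey,-d@ex))
# slot edge in crop px, upper-left edge on top face
p=[plane(b,(180+x/2.4,150+y/2.4),.135) for x,y in((411,172),(368,263))];d=p[1]-p[0];print(np.arctan2(d@ey,-d@ex))
E
```

```text
lock 1.5677829432912784
1.495484747125136
```

The lock is at about 1.57 rad and the hatch stays down by itself.

```bash
python3 -c "
from station import ticket
print(ticket.hand_in())"
```

```text
the job is handed in; nothing more can be done
None
```

The job is handed in: the hatch stayed shut after release and the lock sits at its stop (about 1.57 rad by camera); nothing touched the flasks or jar, though I did not measure their positions afterwards.

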